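Tip the drain plate out of its deep bin

ROBOT

A 6-joint arm with a two-finger parallel gripper is mounted at the origin on the work surface. World frame = base frame: x ahead of the robot, y to its left, z up, the work surface at z = 0. Lengths are in mm, angles in rad, forces in N, time in s.
With the tool pointing down it reaches from about 275 to 750 mm from the base axis. Payload 10.2 kg.
Tool frame: the origin (TCP) lies midway between the tips of the shut fingers; the grasp point (between the pads) lies 19 mm behind it (ctrl.grip_depth is the distance from the TCP to the grasp point, in mm); y points along the fingers, x is the direction in which the jaws open and shut, and the axes are right-handed (so a half turn about y gives the same grasp; the last joint's range is limited). The gripper opens to 85 mm and grips with 20 to 120 N. Pads are 22 mm wide; open, the fingers measure 114 mm over their backs; the gripper's body (76 mm by 85 mm) begins 54 mm behind the grasp point. The pads swing forward as they close: fully open they stand 13 mm farther back than shut.
Start: joints at [1.075, 0.313, 1.498, -0, 1.331, -0.223], TCP at [141.463, 505.588, 231.294] pointing down, gripper open.
Joint ranges: [-2.94, 2.94], [-0.97, 2.17], [0.19, 2.56], [-1.23, 4.37], [0.02, 3.11], [-2.88, 2.88]. Speed limits (rad/s): [2.39, 2.39, 3.01, 3.14, 3.14, 3.14].

INTERFACE

Orientations are given as a unit quaternion [w, x, y, z].
In Python, from rig import ctrl gives the robot as it stands. The module is installed in compiled form; this text tells all that it offers.
- The arm moves only by the tool drive_tool, never from a script. Its arguments are lists of equal length, an entry for each row: "gripper": the closure, from 0 (fully open) to 1 (shut); "offset": the shift along the tool's x, y, z in m, a list of three; "turn": the turn about the tool's y in degrees. In form: {"gripper": [gripper, ...], "offset": [[tx, ty, tz], ...], "turn": [turn, ...]}. A call has 1 to 20 rows; each row shifts and turns the commanded pose from where the row before left it, along the tool's axes as they then stand; what a row does not reach is not made up. A row lasts 1/12 s, in which the tool goes at most 41.7 mm and 7.16 degrees, less where a joint would pass 70% of its speed; a pose out of reach is approached as far as the arm can. A call is refused whole if a number of a shift passes 0.0417 or a number of a turn 7.16, either way. A call with a gripper value outside its range is refused whole. The fingers move at their own pace and stop on an object; "force" is the grip in N (left out, the last holds). Time passes only in rows, so rows that do not move let the fingers close. It gives the time, the measured TCP pose, the force and the opening at its end, in the units of the state.
- ctrl.sense(): the state, without advancing time (a new reading comes with each control period).
- ctrl.capture(name): name is "scene" or "side" or "wrist"; returns (picture, depth): 480x640x3 uint8, red, green, blue; 480x640 float32, mm along the optical axis (not along the pixel's ray), 0 where there is no reading.
- ctrl.camera_params(name): a dict with "fovy" (degrees; the focal length in pixels is half the picture's height over the tangent of half this angle, whatever the lens; pixels are square), "cx", "cy" (the principal point, pixels), "view" (4x4, takes a point from world to camera coordinates); the wrist camera has in their place "tool_from_camera" (4x4, takes a point from camera to tool coordinates, whose origin is the TCP and whose axes are the tool frame's). Camera axes: x right, y down, z forward; pixel columns grow to the right and rows downward; lengths in mm; the calibration is good to about 2 mm. A picture is of the moment at which its call begins: read the wrist's pose just before it. camera_params takes no time and is no camera call.
- ctrl.finish_job(): hands the job in, once; it reports no verdict.
Trained networks look in the newest picture that a camera, given by its name, has taken for a name from the list of things; names that differ only in an ending like _2 or _b are one class to them, and where a whole thing is asked for, a point or a joint stands for the part that bears it (a point fixed in the world has none). Each returns a list of dicts, best first, with "score" (0 to 1); they miss things now and then, are a little off and sometimes report something else, mostly with a low value. They report only what shows in the picture. A call takes as long as a camera call. They do not tell look-alikes from the thing itself.
- ctrl.boxes_of(camera, query): "centre" ([x, y, z] in mm, in the coordinates of the camera as it stood for that picture, good to about 4 mm: the middle of the surface that is visible of it).
- ctrl.regions_of(camera, query): "mask" (480x640 bool, what is visible of it).
- ctrl.pinpoint(camera, query): "centre" ([x, y, z] in mm, in the coordinates of the camera as it stood for that picture, good to about 4 mm: a listed point, or the origin of a listed thing).
The state is a dict: "time_s": time; "joints": joint angles; "dq": joint speeds; "tau": joint torques, N m; "eef_pos": TCP position; "ee_rot": TCP orientation; "force": force on the tool from outside, world axes, zero at the start; "wrist_torque": the same for the moment, N m; "grip_width": opening from 0.0 (shut) to 1.0 (fully open).
Only numpy, scipy, OpenCV 4.12 (cv2) and the standard library are available. Lean on these libraries where they do the work, as an engineer would, in place of code of your own. Each camera call takes 0.05 s, during which the arm holds its last target.

TASK

Take the perforated drain plate by its upright flat-bar handle, raise that edge so the plate tips up past the fixed cover of its deep narrow bin, and draw it out. Lower it all the way down before letting go, gently, so that it lies flat, handle up, in the bare half of the shallow perforated tray, and leave the glass jar in the tray's other half standing where it is.

Things in the scene. Friction and masses are not known exactly. Their poses are not given: they have to be found in the camera images.
- plate: Perforated aluminium drain plate, 150 (x) x 76 (y) x 5 mm, 0.3 kg, flat on the bin's floor. Origin: centre of underside, z up. Upright flat-bar handle, 24 (x) x 10 (y) mm, at x=+55, y=0 (end away from the robot), top at z=145, 40 mm above the bin's rim: pinch across its 10 mm, along y. Not the plate without holes, with a round rod and ball as handle, in the twin bin.
- bin: The plate's steel bin, fixed, 180 (x) x 106 (y) x 110 mm, walls and floor 5. Origin: centre of underside, x away from the robot. A fixed cover (top z=113) shuts the mouth from x=-87 to -35, its edge turned down to z=85. Mouth x=-35 to 85: shorter than the plate. Tipped 30 deg, handle end up, low end under the cover and 45 above the floor, it slides out along its length, 12 mm or more clear.
- tray: Shallow aluminium tray with small holes, fixed, 240 (x) x 360 (y) mm, floor 4 mm thick, rim 3 mm thick and 25 mm high. Origin: centre of underside, z up. The bare half is its -y half (nearer the bins), centred at x=0, y=-90 mm; the jar stands in the +y half.
- jar: Loose open amber glass jar, 88 mm across, 110 mm high, standing in the tray's +y half. Origin: centre of underside, z up. To be left standing where it is.
Not all that is in view belongs to the job. What is shaped like the jar but blue or yellow is not meant.

How it is judged (in metres and radians):
On the way, in this order (a step that is already met when the one before it is completed fails the run):
1. the plate is tipped up by more than 10 degrees with its middle still below the bin's rim (angle between plate's own z axis and vertical above 0.175 rad and z of plate in the frame of bin below 0.11 m and x of plate in the frame of bin between -0.06 and 0.09 m and y of plate in the frame of bin between -0.05 and 0.05 m), for 0.1 s.
2. the plate, still held, is lowered onto the bare half of the tray (its middle less than 26 mm above the floor) (contact force between the fingers and plate above 1 N and z of plate in the frame of tray below 0.03 m and x of plate in the frame of tray between -0.09 and 0.09 m and y of plate in the frame of tray between -0.145 and -0.03 m), for 0.1 s.
At the end, for the whole second after the job is handed in: The drain plate lies flat on the tray's floor (within 5 degrees and 8 mm), handle up, released and at rest, its middle in the bare half: within 90 mm of the tray's middle in x and 30 to 145 mm from it towards -y; the jar stands upright within 20 mm of where it was (angle between plate's own z axis and vertical below 0.1 rad and z of plate in the frame of tray between -0.002 and 0.012 m and x of plate in the frame of tray between -0.09 and 0.09 m and y of plate in the frame of tray between -0.145 and -0.03 m and linear speed of plate below 0.02 m/s and angle between jar's own z axis and vertical below 0.15 rad and distance of jar from where it was at the start of the episode below 0.02 m); the robot touches nothing.
It fails at once if the glass jar is tipped by more than 20 degrees or pushed more than 20 mm (angle between jar's own z axis and vertical above 0.35 rad or distance of jar from where it was at the start of the episode above 0.02 m).
It fails at once if the plate is slammed onto the tray (more than 60 N) (contact force between plate and tray above 60 N).
It also fails if it takes over 48 s, if anything falls off the work surface, if the arm or the gripper's body presses on something with over 40 N, if the wrist force passes 120 N, or if a joint passes its speed limit or range.

## Working session

There is one attempt and no reset: what is moved stays moved. The work goes in short steps, Python scripts to look and compute and a tool call to move; the robot and the scene stay as the last step left them, time stands still between calls to the robot, and variables do not carry over. Pictures are saved under pics/ and viewed, and the job is handed in when it is done.

Besides the shell and the picture viewer there is one more tool, called after "Call:" in YAML: its name, and indented under it one key for each argument. drive_tool: Moves the arm, as the interface text tells. Its arguments: {"type":"object","properties":{"gripper":{"type":"array","items":{"type":"number"}},"offset":{"type":"array","items":{"type":"array","items":{"type":"number"}}},"turn":{"type":"array","items":{"type":"number"}},"force":{"type":"number"}},"required":["gripper","offset","turn"]}

```bash
mkdir -p pics; cat > h.py <<'E'
import numpy as np, cv2
from rig import ctrl
from scipy.spatial.transform import Rotation as R
def Rq(q): return R.from_quat([q[1],q[2],q[3],q[0]])
def K(p): 
    f=240/np.tan(np.radians(p['fovy']/2)); return f,p['cx'],p['cy']
def cam2world(name,state=None):
    p=ctrl.camera_params(name)
    if name=='wrist':
        s=state or ctrl.sense(); T=np.eye(4); T[:3,:3]=Rq(s['ee_rot']).as_matrix(); T[:3,3]=s['eef_pos']
        return T@np.array(p['tool_from_camera'])
    return np.linalg.inv(np.array(p['view']))
def cloud(name,d,state=None):
    f,cx,cy=K(ctrl.camera_params(name)); v,u=np.mgrid[0:480,0:640]
    P=np.stack([(u-cx)/f*d,(v-cy)/f*d,d,np.ones_like(d)],-1)
    W=(P@cam2world(name,state).T)[...,:3]; W[d<=0]=np.nan; return W
def w(name,c,state=None): return (cam2world(name,state)@np.r_[c,1])[:3]
E
python3 - <<'E'
from h import *
print(ctrl.sense())
for n in ['scene','side']:
    im,d=ctrl.capture(n); cv2.imwrite(f'pics/{n}0.png',im[...,::-1]); np.save(f'{n}0.npy',d)
    p=ctrl.camera_params(n);print(n,p['fovy'],cam2world(n).round(2).tolist())
    for q in ['plate','bin','tray','jar']:
        for o in ctrl.pinpoint(n,q)[:4]: print(n,q,round(o['score'],2),w(n,o['centre']).round(1))
print(ctrl.sense()['time_s'])
E
```

```text
{'time_s': 0.0, 'joints': array([ 1.07464674e+00,  3.13431888e-01,  1.49844762e+00, -5.00475126e-05,
        1.33101020e+00, -2.23420896e-01]), 'dq': array([-5.65743944e-04, -4.06332840e-04, -4.93136500e-04,  1.04253700e-04,
       -7.82233558e-05, -1.39252536e-04]), 'tau': array([-1.94452514e-03, -4.12267971e+01, -2.59738022e+01, -3.84209688e-04,
        4.14012233e-03, -5.87963001e-06]), 'eef_pos': array([141.31844968, 505.34548255, 230.74038119]), 'ee_rot': array([-0.56312179,  0.56353177,  0.42698003, -0.42780117]), 'force': array([ 0.49501631,  0.01052306, -0.17838755]), 'wrist_torque': array([-0.04033196, -0.05607497, -0.00265798]), 'grip_width': 1.0020751976631024}
scene 57.085154305191665 [[-0.03, 0.73, -0.69, 1082.57], [1.0, 0.01, -0.03, 138.92], [-0.02, -0.69, -0.73, 740.52], [0.0, 0.0, 0.0, 1.0]]
scene plate 0.84 [ 586.7 -297.3    6.2]
scene bin 0.82 [ 589.9 -293.9    0.6]
scene tray 0.94 [514.3 253.5  -1.2]
scene jar 0.8 [263.9 400.7  -2.8]
scene jar 0.76 [287.7 513.4   4.1]
scene jar 0.73 [385.5 -46.4   0.8]
scene jar 0.62 [515.1 353.2   5.2]
side 51.14361419606119 [[0.9, 0.28, -0.34, 824.24], [0.44, -0.55, 0.71, -683.69], [0.02, -0.79, -0.61, 747.81], [0.0, 0.0, 0.0, 1.0]]
side plate 0.69 [ 589.  -297.1    2.3]
side tray 0.57 [511.1 254.9  -1.1]
side jar 0.98 [284.2 514.6  -1.7]
side jar 0.94 [262.1 396.    1.7]
side jar 0.87 [383.6 -47.9  -3.8]
side jar 0.81 [518.1 353.5  -1.7]
0.5
```

View pics/scene0.png

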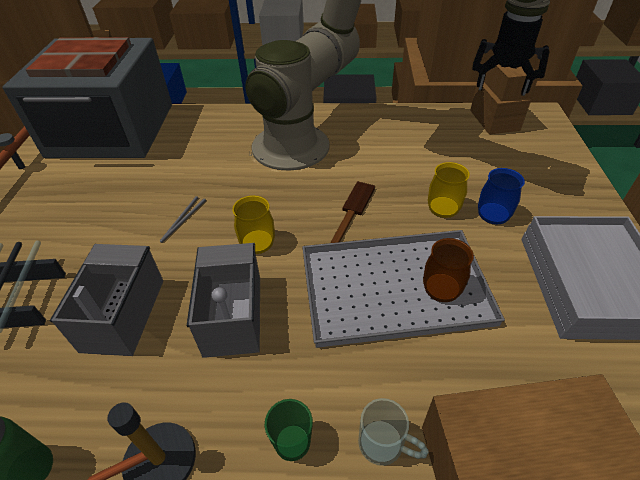

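View pics/side0.png

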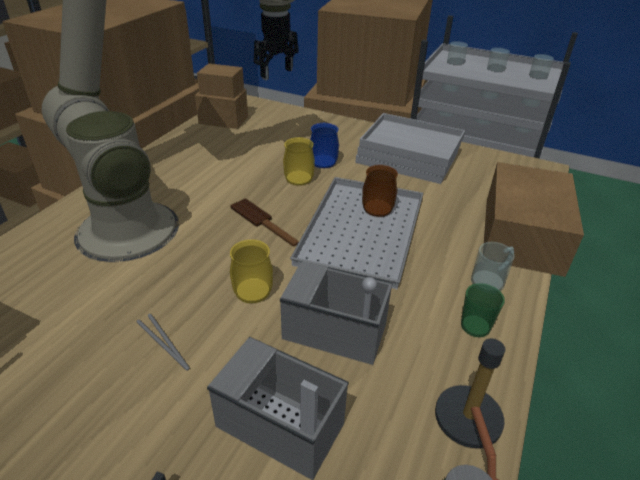

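Candidates: the bin at scene (108,300) / side (280,405) holds a plate with holes and a flat upright bar. The bin at scene (225,300) / side (335,310) holds a plain plate with a rod and ball. The first one fits the description, so I'll confirm it in a crop and measure from depth.

```bash
python3 - <<'E'
from h import *
a=cv2.imread('pics/scene0.png')[235:365,40:280]; b=cv2.imread('pics/side0.png')[250:480,190:410]
cv2.imwrite('pics/crop1.png',np.hstack([cv2.resize(a,(480,260),interpolation=cv2.INTER_CUBIC),cv2.resize(b,(249,260),interpolation=cv2.INTER_CUBIC)]))
C=[]
for n in ['scene','side']:
    W=cloud(n,np.load(n+'0.npy')); C.append(W)
    x,y,z=W[...,0],W[...,1],W[...,2]
    near=(abs(x-590)<130)&(abs(y+297)<90)
    for nm,lo,hi in [('cover',111,118),('rim',104,116),('handletop',135,155),('platefloor',6,14)]:
        m=near&(z>lo)&(z<hi)
        if m.sum()<5: print(n,nm,m.sum());continue
        P=W[m][:,:2].astype(np.float32); r=cv2.minAreaRect(P)
        print(n,nm,m.sum(),'z',np.median(z[m]).round(1),'rect',np.round(r[0],1),np.round(r[1],1),round(r[2],2),'min',P.min(0).round(1),'max',P.max(0).round(1))
    m=(abs(x-515)<170)&(abs(y-254)<230)&(z>18)&(z<30)
    P=W[m][:,:2].astype(np.float32); r=cv2.minAreaRect(P); print(n,'trayrim',m.sum(),r)
E
```

```text
scene cover 1195 z 112.7 rect [ 588.7 -290.8] [111.6 177.9] 87.77 min [ 498.6 -348.7] max [ 679.  -232.1]
scene rim 2383 z 110.9 rect [ 587.2 -292.3] [115.3 183.8] 87.62 min [ 495.9 -352. ] max [ 680.  -231.5]
scene handletop 160 z 147.1 rect [ 641.9 -296.9] [11.4 25.4] 84.72 min [ 629.5 -303.5] max [ 655. -291.]
scene platefloor 806 z 9.8 rect [ 587.2 -289.9] [106.8 183. ] 86.8 min [ 498.6 -348.3] max [ 680.1 -234.2]
scene trayrim 1907 ((511.8314208984375, 259.97540283203125), (248.29367065429688, 366.4010009765625), 8.505714416503906)
side cover 2167 z 112.8 rect [ 587.2 -295.1] [111.6 179.6] 87.11 min [ 496.2 -354. ] max [ 677.9 -235.6]
side rim 3788 z 111.5 rect [ 586.5 -293.8] [114.5 181.5] 87.34 min [ 493.9 -354.4] max [ 679.1 -233.4]
side handletop 206 z 148.2 rect [ 641.2 -300.4] [11.4 24.8] 84.93 min [ 628.7 -307.2] max [ 653.6 -294.9]
side platefloor 1516 z 10.0 rect [ 587.  -294.8] [107.1 180.3] 87.41 min [ 494.6 -351.8] max [ 679.  -241.3]
side trayrim 1016 ((511.2122802734375, 256.79339599609375), (246.73779296875, 372.05841064453125), 8.41275691986084)
```

View pics/crop1.png

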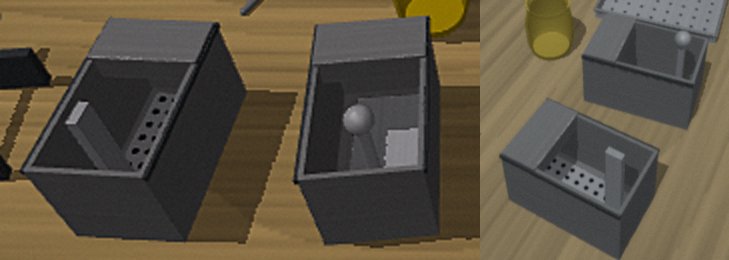

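Crop confirms it: the left bin holds the holed plate with the flat bar, and the right one holds the ball rod. The depth fits agree with the given sizes:

| Item | Position | Yaw |
|---|---|---|
| Bin | (587,-293.5) | -2.5° |
| Handle | (641.5,-298.5), top about 150 | -5.2° |
| Tray | (511.5,258.5) | +8.5° |

The tool can only yaw, so the plate has to pivot in the pinch.

Call:
drive_tool:
  gripper: [0, 0, 0, 0, 0, 0, 0, 0.3, 0.4, 0.5, 0.5, 0.5, 0.5, 0.5, 0.5, 0.5, 0.5, 0.5, 0.5, 0.5]
  offset:
    - [0, 0, 0]
    - [0, 0, 0]
    - [-0.028, 0, -0.0211]
    - [-0.028, 0, -0.0211]
    - [-0.028, 0, -0.0211]
    - [-0.028, 0, -0.0211]
    - [-0.028, 0, -0.0211]
    - [-0.028, 0, -0.0211]
    - [-0.028, 0, -0.0211]
    - [-0.028, 0, -0.0211]
    - [-0.028, 0, -0.0211]
    - [-0.028, 0, -0.0211]
    - [-0.028, 0, -0.0211]
    - [-0.028, 0, -0.0211]
    - [-0.028, 0, -0.0211]
    - [-0.028, 0, -0.0211]
    - [-0.028, 0, -0.0211]
    - [-0.028, 0, -0.0211]
    - [-0.028, 0, -0.0211]
    - [-0.028, 0, -0.0211]
  turn: [-5.2, -5.2, 0, 0, 0, 0, 0, 0, 0, 0, 0, 0, 0, 0, 0, 0, 0, 0, 0, 0]
  force: 20

```text
time_s: 2.17
eef_pos: [474.4, -32.7, 231.4]
ee_rot: [-0.522, 0.522, 0.477, -0.476]
force: [1.0, 0.4, 0.2]
grip_width: 0.501
```

```bash
cat > st.py <<'E'
from h import *
s=ctrl.sense();M=Rq(s['ee_rot']).as_matrix()
print('t',round(s['time_s'],2),'tcp',s['eef_pos'].round(1),'x-yaw',np.degrees(np.arctan2(M[1,0],M[0,0])).round(2),'ydir',M[:,1].round(3),'F',s['force'].round(1),'w',round(s['grip_width'],3),'q',s['joints'].round(2))
import sys
if len(sys.argv)>2:
    t=np.array([float(v) for v in sys.argv[1:4]]); print('tool delta',(M.T@(t-s['eef_pos'])).round(1))
E
python3 st.py 641.5 -298.5 231
```

```text
t 2.17 tcp [474.4 -32.7 231.4] x-yaw 84.75 ydir [ 0. -0. -1.] F [1.  0.4 0.2] w 0.501 q [-0.32  0.2   1.64  0.    1.3  -1.8 ]
tool delta [-249.4    0.4 -190.7]
```

Call:
drive_tool:
  gripper: [0.5, 0.5, 0.5, 0.5, 0.5, 0.5, 0.5, 0.5, 0.5, 0.5, 0.5]
  offset:
    - [-0.028, 0, -0.0212]
    - [-0.028, 0, -0.0212]
    - [-0.028, 0, -0.0212]
    - [-0.028, 0, -0.0212]
    - [-0.028, 0, -0.0212]
    - [-0.028, 0, -0.0212]
    - [-0.028, 0, -0.0212]
    - [-0.028, 0, -0.0212]
    - [-0.022, 0, -0.02]
    - [0, 0, 0]
    - [0, 0, 0]
  turn: [0, 0, 0, 0, 0, 0, 0, 0, 0, 0, 0]

```text
time_s: 3.08
eef_pos: [640.2, -294.2, 229.6]
ee_rot: [0.523, -0.522, -0.476, 0.476]
force: [-0.5, -0.1, -0.2]
grip_width: 0.501
```

```bash
python3 st.py 641.5 -298.5 231; python3 - <<'E'
from h import *
s=ctrl.sense()
im,d=ctrl.capture('wrist'); cv2.imwrite('pics/w1.png',im[...,::-1])
W=cloud('wrist',d,s); z=W[...,2]
m=(z>135)&(z<156)&(abs(W[...,0]-641)<40)&(abs(W[...,1]+298)<40)
P=W[m][:,:2].astype(np.float32); r=cv2.minAreaRect(P); print(m.sum(),np.median(z[m]),r,P.min(0),P.max(0))
for o in ctrl.pinpoint('wrist','plate')[:2]: print(o['score'],w('wrist',o['centre'],s))
E
```

```text
t 3.08 tcp [ 640.2 -294.2  229.6] x-yaw 84.7 ydir [-0.002  0.001 -1.   ] F [-0.5 -0.1 -0.2] w 0.501 q [-0.6   0.75  0.82  0.    1.57 -2.07]
tool delta [-4.2 -1.4 -1.7]
847 149.56092199428355 ((641.4111328125, -299.0711364746094), (9.960302352905273, 24.319108963012695), 85.11280822753906) [ 629.113   -304.79553] [ 653.89233 -293.645  ]
0.88 [ 587.51776013 -294.26977246    0.98879606]
```

View pics/w1.png

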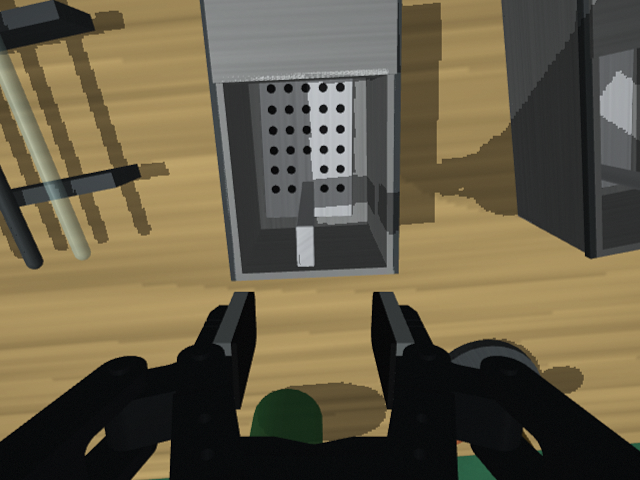

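The wrist view shows the holed plate (300,140) and the flat bar top (305,245). The bar measures 10x24 at (641.4,-299.0), z 149.6, which matches the description. Descending half-closed.

Call:
drive_tool:
  gripper: [0.5, 0.5, 0.5, 0.5, 0.5, 0.5, 0.5, 0.5, 0.5, 0.5, 0.5, 0.5]
  offset:
    - [-0.0048, 0, -0.0016]
    - [0, 0.01, 0]
    - [0, 0.018, 0]
    - [0, 0.018, 0]
    - [0, 0.018, 0]
    - [0, 0.018, 0]
    - [0, 0.018, 0]
    - [0, 0.014, 0]
    - [0, 0.01, 0]
    - [0, 0.01, 0]
    - [0, 0, 0]
    - [0, 0, 0]
  turn: [-0.4, 0, 0, 0, 0, 0, 0, 0, 0, 0, 0, 0]

```text
time_s: 4.18
eef_pos: [641.3, -298.0, 97.4]
ee_rot: [0.521, -0.521, -0.479, 0.479]
force: [-0.7, 0.6, -0.2]
grip_width: 0.502
```

```bash
python3 st.py 641.4 -299 95; python3 - <<'E'
from h import *
im,d=ctrl.capture('side'); cv2.imwrite('pics/s2.png',cv2.resize(im[250:480,150:450,::-1],(780,598)))
E
```

```text
t 4.18 tcp [ 641.3 -298.    97.4] x-yaw 85.18 ydir [-0.  0. -1.] F [-0.7  0.6 -0.2] w 0.502 q [-0.6   0.83  1.01 -0.    1.3  -2.09]
tool delta [-1.   2.4 -0.2]
```

View pics/s2.png

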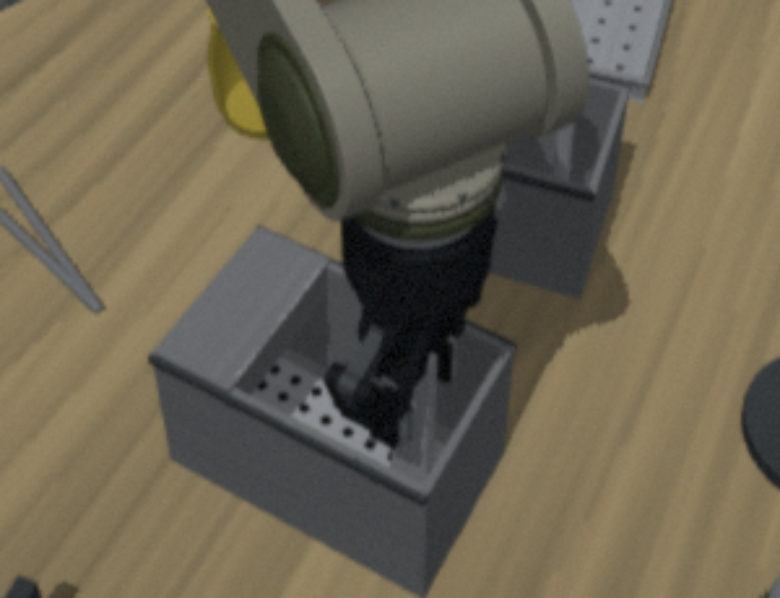

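The fingers straddle the handle (crop (425,400)) with no contact force. Closing gently.

Call:
drive_tool:
  gripper: [0.7, 0.85, 1, 1, 1, 1]
  offset:
    - [-0.001, 0, 0]
    - [0, 0, 0]
    - [0, 0, 0]
    - [0, 0, 0]
    - [0, 0, 0]
    - [0, 0, 0]
  turn: [0, 0, 0, 0, 0, 0]
  force: 20

```text
time_s: 4.73
eef_pos: [641.4, -299.4, 97.9]
ee_rot: [-0.52, 0.521, 0.479, -0.478]
force: [-0.8, -1.1, 4.9]
grip_width: 0.114
```

```bash
python3 st.py
```

```text
t 4.73 tcp [ 641.4 -299.4   97.9] x-yaw 85.17 ydir [ 0.001 -0.001 -1.   ] F [-0.8 -1.1  4.9] w 0.114 q [-0.6   0.83  1.01 -0.    1.3  -2.09]
```

Call:
drive_tool:
  gripper: [1, 1, 1, 1, 1, 1]
  offset:
    - [0, -0.006, 0]
    - [0, -0.008, 0.001]
    - [0, -0.008, 0.002]
    - [0, -0.008, 0.003]
    - [0, 0, 0]
    - [0, 0, 0]
  turn: [0, 0, 0, 0, 0, 0]

```text
time_s: 5.23
eef_pos: [635.2, -298.7, 128.1]
ee_rot: [-0.52, 0.521, 0.479, -0.478]
force: [-0.4, -0.3, -3.4]
grip_width: 0.113
```

```bash
cat > look.py <<'E'
from h import *
import sys
tag=sys.argv[1]; s=ctrl.sense(); ims=[]
for n,sl in [('side',(slice(230,480),slice(150,450))),('wrist',(slice(0,480),slice(0,640)))]:
    im,d=ctrl.capture(n); ims.append(cv2.resize(im[sl][...,::-1],(400,330)))
    W=cloud(n,d,s)
    np.save(f'{tag}_{n}.npy',W)
cv2.imwrite(f'pics/{tag}.png',np.hstack(ims))
E
python3 st.py; python3 look.py l1
```

```text
t 5.23 tcp [ 635.2 -298.7  128.1] x-yaw 85.16 ydir [ 0.001 -0.001 -1.   ] F [-0.4 -0.3 -3.4] w 0.113 q [-0.61  0.79  1.    0.    1.35 -2.09]
```

View pics/l1.png

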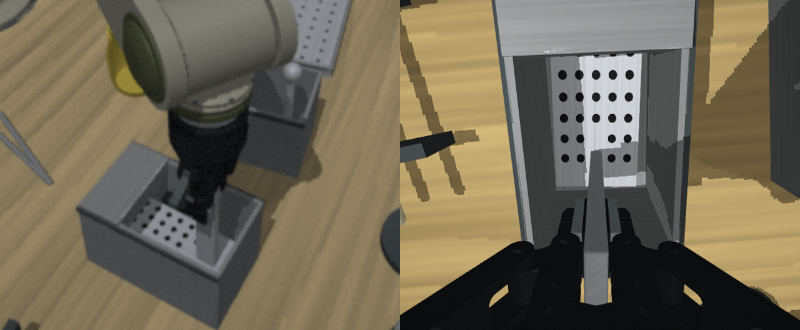

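Held; full weight (about 3.2 N) is on the wrist. I'll fit the plate's plane for tilt.

```bash
cat > tilt.py <<'E'
from h import *
import sys
tag=sys.argv[1]; bx,by,yaw=587,-293.7,np.radians(-2.5)
for n in ['side','wrist']:
    W=np.load(f'{tag}_{n}.npy'); dx=W[...,0]-bx; dy=W[...,1]-by
    X=dx*np.cos(yaw)+dy*np.sin(yaw); Y=-dx*np.sin(yaw)+dy*np.cos(yaw); Z=W[...,2]
    m=(X>-33)&(X<28)&(abs(Y)<34)&(Z>12)&(Z<105)
    P=np.c_[X[m],Y[m],Z[m]]
    if len(P)<80: print(n,'few',len(P)); continue
    rng=np.random.default_rng(0); best=None
    for _ in range(400):
        a=P[rng.choice(len(P),3,False)]; nn=np.cross(a[1]-a[0],a[2]-a[0]); l=np.linalg.norm(nn)
        if l<100: continue
        nn/=l; nn*=np.sign(nn[2]) or 1
        if nn[2]<.5: continue
        i=abs((P-a[0])@nn)<1.5
        if best is None or i.sum()>best.sum(): best=i
    Q=P[best]; c=np.linalg.lstsq(np.c_[Q[:,0],Q[:,1],np.ones(len(Q))],Q[:,2],rcond=None)[0]
    print(n,len(P),len(Q),'tilt',np.degrees(np.arctan(c[0])).round(2),'roll',np.degrees(np.arctan(c[1])).round(2),'topz at X=-35,0,55:',(c[2]+c[0]*np.array([-35,0,55])).round(1),'Xrange',Q[:,0].min().round(0),Q[:,0].max().round(0))
s=ctrl.sense();d=s['eef_pos'][:2]-[bx,by]
print('tcp in bin',(d[0]*np.cos(yaw)+d[1]*np.sin(yaw)).round(1),(-d[0]*np.sin(yaw)+d[1]*np.cos(yaw)).round(1),s['eef_pos'][2].round(1))
E
python3 tilt.py l1
```

```text
side 880 695 tilt 0.19 roll -0.82 topz at X=-35,0,55: [40.1 40.2 40.4] Xrange -33.0 28.0
wrist 14669 14252 tilt 0.08 roll -0.07 topz at X=-35,0,55: [39.8 39.9 39.9] Xrange -33.0 28.0
tcp in bin 48.2 -2.7 126.9
```

The pinch holds the plate rigidly flat, so I'll use the cover's turned-down edge to tip it: raise until it nearly touches, then raise and draw back. First I'll align with the bin.

Call:
drive_tool:
  gripper: [1, 1, 1, 1, 1, 1, 1, 1]
  offset:
    - [0.0014, 0, -0.0024]
    - [0.0013, 0, -0.0024]
    - [0, -0.008, 0]
    - [0, -0.01, 0]
    - [0, -0.01, 0]
    - [0, -0.01, 0]
    - [0, 0, 0]
    - [0, 0, 0]
  turn: [-1.2, -1.2, 0, 0, 0, 0, 0, 0]

```text
time_s: 6.0
eef_pos: [640.4, -296.5, 166.4]
ee_rot: [-0.51, 0.511, 0.489, -0.489]
force: [0.2, 0.0, -3.1]
grip_width: 0.114
```

```bash
python3 st.py; python3 look.py l2; python3 tilt.py l2
```

```text
t 6.0 tcp [ 640.4 -296.5  166.4] x-yaw 87.56 ydir [ 0.002 -0.001 -1.   ] F [ 0.2  0.  -3.1] w 0.114 q [-0.6   0.78  0.93  0.    1.43 -2.13]
side 1442 1178 tilt 0.22 roll -0.46 topz at X=-35,0,55: [78.1 78.2 78.4] Xrange -33.0 28.0
wrist 14990 14548 tilt 0.08 roll -0.02 topz at X=-35,0,55: [78.  78.1 78.2] Xrange -33.0 28.0
tcp in bin 53.0 -0.2 164.8
```

View pics/l2.png

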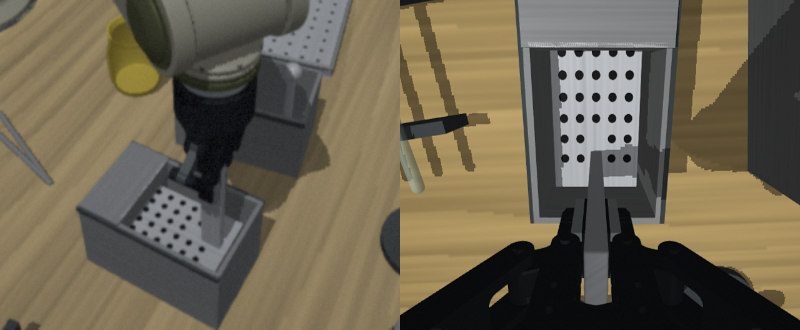

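Call:
drive_tool:
  gripper: [1, 1, 1, 1, 1, 1, 1, 1]
  offset:
    - [0, -0.004, 0]
    - [0, -0.004, 0]
    - [0, -0.004, 0.002]
    - [0, -0.004, 0.004]
    - [0, -0.004, 0.004]
    - [0, -0.003, 0.003]
    - [0, 0, 0]
    - [0, 0, 0]
  turn: [0, 0, 0, 0, 0, 0, 0, 0]

```text
time_s: 6.77
eef_pos: [627.4, -295.8, 189.0]
ee_rot: [-0.51, 0.511, 0.489, -0.489]
force: [-0.5, -1.2, -6.8]
grip_width: 0.111
```

```bash
python3 st.py; python3 look.py l3; python3 tilt.py l3
```

```text
t 6.77 tcp [ 627.4 -295.8  189. ] x-yaw 87.56 ydir [ 0.001 -0.001 -1.   ] F [-0.5 -1.2 -6.8] w 0.111 q [-0.61  0.73  0.95  0.    1.46 -2.14]
side 1407 1187 tilt 9.91 roll 0.11 topz at X=-35,0,55: [ 85.1  91.2 100.8] Xrange -33.0 28.0
wrist 13388 12943 tilt 9.75 roll -0.12 topz at X=-35,0,55: [ 85.   91.  100.4] Xrange -33.0 28.0
tcp in bin 40.7 -0.4 189.0
```

View pics/l3.png

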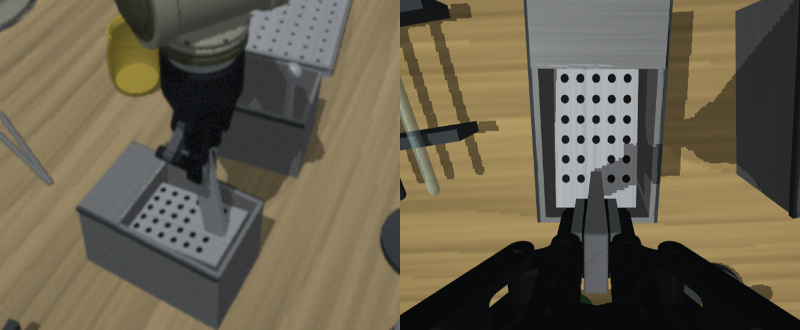

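The pivot works: 9.8° tilt with under 4 N on the edge. Continuing.

Call:
drive_tool:
  gripper: [1, 1, 1, 1, 1, 1, 1, 1]
  offset:
    - [0, -0.002, 0.003]
    - [0, -0.002, 0.003]
    - [0, -0.002, 0.003]
    - [0, -0.002, 0.003]
    - [0, -0.002, 0.003]
    - [0, -0.003, 0.004]
    - [0, 0, 0]
    - [0, 0, 0]
  turn: [0, 0, 0, 0, 0, 0, 0, 0]

```text
time_s: 7.53
eef_pos: [608.2, -294.9, 201.6]
ee_rot: [-0.51, 0.511, 0.489, -0.489]
force: [-0.5, 0.9, -6.9]
grip_width: 0.112
```

```bash
python3 st.py; python3 look.py l4; python3 tilt.py l4
```

```text
t 7.53 tcp [ 608.2 -294.9  201.6] x-yaw 87.56 ydir [ 0. -0. -1.] F [-0.5  0.9 -6.9] w 0.112 q [-0.62  0.68  1.01  0.    1.45 -2.15]
side 1141 1014 tilt 19.41 roll -0.12 topz at X=-35,0,55: [ 85.2  97.5 116.9] Xrange -33.0 25.0
wrist 11218 10893 tilt 19.18 roll -0.03 topz at X=-35,0,55: [ 84.9  97.1 116.2] Xrange -33.0 26.0
tcp in bin 21.5 -0.3 201.8
```

Call:
drive_tool:
  gripper: [1, 1, 1, 1, 1, 1, 1, 1]
  offset:
    - [0, -0.001, 0.003]
    - [0, -0.001, 0.003]
    - [0, -0.001, 0.003]
    - [0, -0.001, 0.003]
    - [0, -0.001, 0.003]
    - [0, -0.002, 0.004]
    - [0, 0, 0]
    - [0, 0, 0]
  turn: [0, 0, 0, 0, 0, 0, 0, 0]

```text
time_s: 8.3
eef_pos: [588.8, -294.2, 208.3]
ee_rot: [0.511, -0.51, -0.489, 0.489]
force: [-0.4, -0.1, -4.8]
grip_width: 0.113
```

```bash
python3 st.py; python3 look.py l5; python3 tilt.py l5
```

```text
t 8.3 tcp [ 588.8 -294.2  208.3] x-yaw 87.56 ydir [-0.001  0.    -1.   ] F [-0.4 -0.1 -4.8] w 0.113 q [-0.64  0.63  1.07 -0.    1.44 -2.17]
side 713 662 tilt 26.91 roll 0.09 topz at X=-35,0,55: [ 85.3 103.  130.9] Xrange -33.0 6.0
wrist 6948 6786 tilt 26.68 roll -0.01 topz at X=-35,0,55: [ 84.9 102.4 130.1] Xrange -31.0 8.0
tcp in bin 2.2 -0.4 208.5
```

View pics/l5.png

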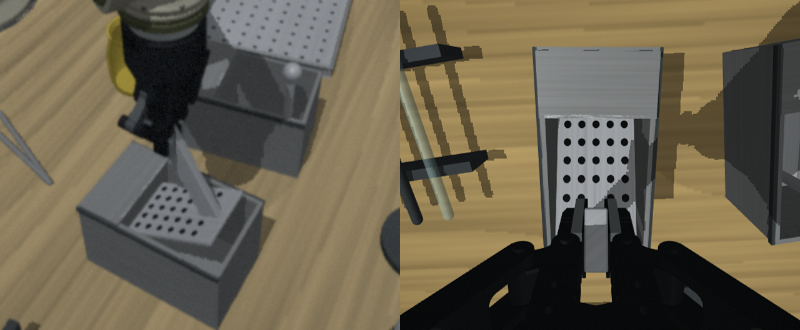

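Tilt is 26.7°. Next I back off the cover edge, slide out along the plate's length, then go up.

Call:
drive_tool:
  gripper: [1, 1, 1, 1, 1, 1, 1, 1, 1, 1, 1, 1, 1, 1]
  offset:
    - [0, 0.003, -0.0015]
    - [0, 0.004, -0.002]
    - [0, 0.004, -0.002]
    - [0, -0.002, -0.004]
    - [0, -0.004, -0.0075]
    - [0, -0.004, -0.008]
    - [0, -0.004, -0.008]
    - [0, -0.004, -0.008]
    - [0, -0.004, -0.008]
    - [0, -0.004, -0.008]
    - [0, -0.003, -0.006]
    - [0, 0, 0]
    - [0, 0, 0]
    - [0, 0, 0]
  turn: [0, 0, 0, 0, 0, 0, 0, 0, 0, 0, 0, 0, 0, 0]

```text
time_s: 9.57
eef_pos: [652.0, -296.7, 225.9]
ee_rot: [0.511, -0.51, -0.489, 0.489]
force: [0.2, 0.2, -2.8]
grip_width: 0.113
```

```bash
python3 st.py; python3 look.py l6; python3 tilt.py l6
```

```text
t 9.57 tcp [ 652.  -296.7  225.9] x-yaw 87.57 ydir [-0.001  0.    -1.   ] F [ 0.2  0.2 -2.8] w 0.113 q [-0.59  0.78  0.77 -0.    1.59 -2.12]
side 602 556 tilt 27.32 roll 0.12 topz at X=-35,0,55: [ 70.4  88.4 116.9] Xrange -1.0 28.0
wrist 5002 4893 tilt 26.92 roll 0.04 topz at X=-35,0,55: [ 70.3  88.1 116. ] Xrange 0.0 28.0
tcp in bin 65.0 -0.3 226.2
```

View pics/l6.png

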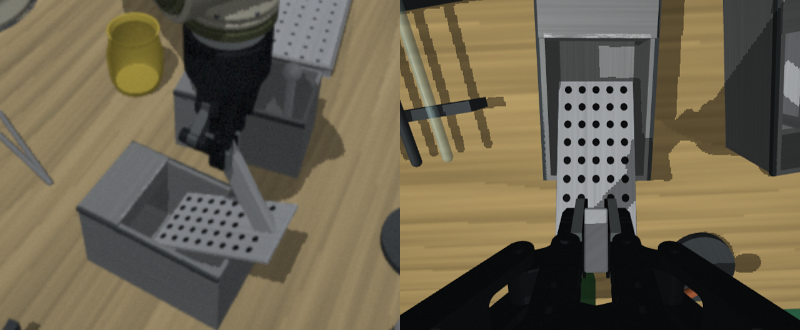

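The low end is clear of the cover. Lifting out.

Call:
drive_tool:
  gripper: [1, 1, 1, 1, 1, 1, 1, 1, 1]
  offset:
    - [0, -0.006, 0]
    - [0, -0.012, 0]
    - [0, -0.018, 0]
    - [0, -0.02, 0.002]
    - [0, -0.02, 0.004]
    - [0, -0.018, 0.006]
    - [0, -0.012, 0.008]
    - [0, -0.006, 0.006]
    - [0, 0, 0]
  turn: [0, 0, 0, 0, 0, 0, 0, 0, 0]

```text
time_s: 10.42
eef_pos: [625.3, -295.9, 340.3]
ee_rot: [-0.51, 0.512, 0.489, -0.489]
force: [0.6, 0.1, -3.3]
grip_width: 0.109
```

```bash
python3 st.py 515 168 338
```

```text
t 10.42 tcp [ 625.3 -295.9  340.3] x-yaw 87.53 ydir [ 0.002 -0.002 -1.   ] F [ 0.6  0.1 -3.3] w 0.109 q [-0.61  0.71  0.61 -0.    1.82 -2.14]
tool delta [458.7   1.3 130.2]
```

Call:
drive_tool:
  gripper: [1, 1, 1, 1, 1, 1, 1, 1, 1, 1, 1, 1, 1, 1, 1, 1, 1, 1, 1, 1]
  offset:
    - [0, 0, 0]
    - [0, 0, 0]
    - [0.01, 0, 0]
    - [0.02, 0, 0.002]
    - [0.03, 0, 0.003]
    - [0.03, 0, 0.003]
    - [0.03, 0, 0.003]
    - [0.03, 0, 0.003]
    - [0.03, 0, 0.003]
    - [0.03, 0, 0.003]
    - [0.03, 0, 0.003]
    - [0.03, 0, 0.003]
    - [0.03, 0, 0.003]
    - [0.03, 0, 0.003]
    - [0.03, 0, 0.003]
    - [0.03, 0, 0.003]
    - [0.03, 0, 0.002]
    - [0.03, 0, 0]
    - [0.02, 0, 0]
    - [0.005, 0, 0]
  turn: [-5.5, -5.5, 0, 0, 0, 0, 0, 0, 0, 0, 0, 0, 0, 0, 0, 0, 0, 0, 0, 0]

```text
time_s: 12.08
eef_pos: [514.7, 170.9, 337.3]
ee_rot: [0.461, -0.46, -0.537, 0.537]
force: [-1.1, -0.7, -3.1]
grip_width: 0.112
```

```bash
python3 st.py 514.4 167.9 338; sed -i 's/slice(230,480),slice(150,450)/slice(100,350),slice(250,550)/' look.py; python3 look.py l7; python3 - <<'E'
from h import *
im,d=ctrl.capture('scene'); cv2.imwrite('pics/sc7.png',im[...,::-1])
for q in ['plate','jar','tray']:
    for o in ctrl.pinpoint('scene',q)[:5]: print(q,round(o['score'],2),w('scene',o['centre']).round(1))
E
```

```text
t 12.08 tcp [514.7 170.9 337.3] x-yaw 98.75 ydir [-0.002  0.001 -1.   ] F [-1.1 -0.7 -3.1] w 0.112 q [ 0.1   0.3   1.24  0.    1.6  -1.62]
tool delta [-2.9 -0.7  0.7]
plate 0.8 [518.1 163.8 230.3]
jar 0.87 [263.4 402.6  -3. ]
jar 0.85 [515.2 352.2   5.9]
jar 0.61 [386.9 -47.7   1.9]
jar 0.55 [287.1 516.4   2. ]
```

View pics/l7.png

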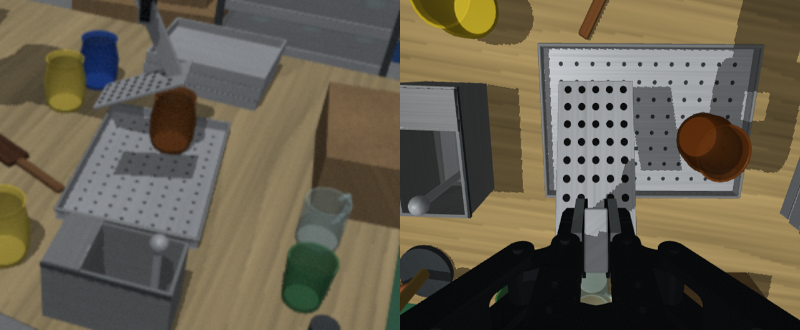

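View pics/sc7.png

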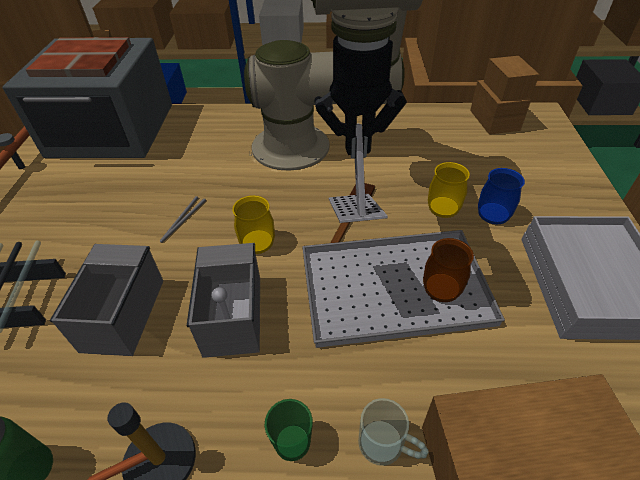

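The plate hangs tilted over the bare half, clear of the jar (wrist view: plate (598,150), jar (712,148)). Lowering to just above touchdown.

Call:
drive_tool:
  gripper: [1, 1, 1, 1, 1, 1, 1, 1, 1, 1, 1, 1, 1, 1]
  offset:
    - [-0.002, 0.008, 0]
    - [-0.001, 0.014, 0]
    - [0, 0.018, 0]
    - [0, 0.018, 0]
    - [0, 0.018, 0]
    - [0, 0.018, 0]
    - [0, 0.018, 0]
    - [0, 0.018, 0]
    - [0, 0.014, 0]
    - [0, 0.012, 0]
    - [0, 0.008, 0]
    - [0, 0.006, 0]
    - [0, 0, 0]
    - [0, 0, 0]
  turn: [0, 0, 0, 0, 0, 0, 0, 0, 0, 0, 0, 0, 0, 0]

```text
time_s: 13.55
eef_pos: [516.5, 164.9, 168.5]
ee_rot: [-0.461, 0.461, 0.536, -0.536]
force: [-0.1, -0.2, -3.3]
grip_width: 0.114
```

```bash
python3 st.py 514.4 167.9 168; python3 look.py l8; cat > tilt2.py <<'E'
from h import *
import sys
tag=sys.argv[1]; bx,by,yaw=511.4,258.4,np.radians(8.5)
for n in ['side','wrist']:
    W=np.load(f'{tag}_{n}.npy'); dx=W[...,0]-bx; dy=W[...,1]-by
    X=dx*np.cos(yaw)+dy*np.sin(yaw); Y=-dx*np.sin(yaw)+dy*np.cos(yaw); Z=W[...,2]
    lo=float(sys.argv[2]) if len(sys.argv)>2 else 12
    m=(X>-95)&(X<100)&(abs(Y+90)<50)&(Z>lo)&(Z<90)
    P=np.c_[X[m],Y[m],Z[m]]
    if len(P)<80: print(n,'few',len(P)); continue
    rng=np.random.default_rng(0); best=None
    for _ in range(400):
        a=P[rng.choice(len(P),3,False)]; nn=np.cross(a[1]-a[0],a[2]-a[0]); l=np.linalg.norm(nn)
        if l<100: continue
        nn/=l; nn*=np.sign(nn[2]) or 1
        if nn[2]<.5: continue
        i=abs((P-a[0])@nn)<1.5
        if best is None or i.sum()>best.sum(): best=i
    Q=P[best]; c=np.linalg.lstsq(np.c_[Q[:,0],Q[:,1],np.ones(len(Q))],Q[:,2],rcond=None)[0]
    q=lambda k:np.percentile(Q[:,k],[0.5,99.5]).round(1)
    print(n,len(Q),'tilt',np.degrees(np.arctan(c[0])).round(2),'roll',np.degrees(np.arctan(c[1])).round(2),'X',q(0),'Y',q(1),'Z',q(2))
E
python3 tilt2.py l8
```

```text
t 13.55 tcp [516.5 164.9 168.5] x-yaw 98.55 ydir [ 0. -0. -1.] F [-0.1 -0.2 -3.3] w 0.114 q [ 0.09  0.41  1.54 -0.    1.2  -1.63]
tool delta [3.3 0.5 1.6]
side 753 tilt 26.75 roll 0.11 X [-73.3  43.1] Y [-134.9  -57.6] Z [30.7 89.4]
wrist 21956 tilt 26.93 roll 0.04 X [-72.9  39.1] Y [-131.2  -56. ] Z [30.8 87.9]
```

View pics/l8.png

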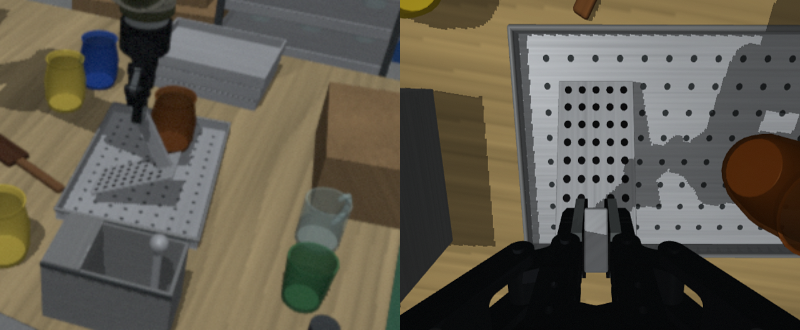

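Call:
drive_tool:
  gripper: [1, 1, 1, 1, 1, 1, 1, 1]
  offset:
    - [0.002, 0.004, 0]
    - [0.001, 0.005, 0]
    - [0, 0.004, 0]
    - [0, 0.003, 0]
    - [0, 0.002, 0]
    - [0, 0.002, 0]
    - [0, 0.002, 0]
    - [0, 0, 0]
  turn: [0, 0, 0, 0, 0, 0, 0, 0]

```text
time_s: 14.32
eef_pos: [516.0, 168.1, 146.2]
ee_rot: [-0.461, 0.461, 0.536, -0.536]
force: [0.4, 0.5, -2.8]
grip_width: 0.118
```

```bash
python3 st.py; python3 look.py l9; python3 tilt2.py l9 8
```

```text
t 14.32 tcp [516.  168.1 146.2] x-yaw 98.57 ydir [ 0.  0. -1.] F [ 0.4  0.5 -2.8] w 0.118 q [ 0.1   0.43  1.56  0.    1.15 -1.62]
side 821 tilt 26.8 roll 0.05 X [-72.   59.9] Y [-131.6  -53.3] Z [ 9.2 76.2]
wrist 22040 tilt 26.9 roll 0.01 X [-72.5  43.4] Y [-127.9  -52.8] Z [ 8.8 67.8]
```

Call:
drive_tool:
  gripper: [1, 1, 1, 1, 1, 1, 1, 1, 1, 1]
  offset:
    - [0, 0.002, -0.003]
    - [0, 0.002, -0.004]
    - [0, 0.003, -0.006]
    - [0, 0.003, -0.006]
    - [0, 0.003, -0.005]
    - [0, 0.003, -0.005]
    - [0, 0.004, -0.006]
    - [0, 0.003, -0.004]
    - [0, 0.003, -0.004]
    - [0, 0, 0]
  turn: [0, 0, 0, 0, 0, 0, 0, 0, 0, 0]

```text
time_s: 15.25
eef_pos: [559.9, 174.5, 120.0]
ee_rot: [-0.461, 0.462, 0.536, -0.535]
force: [4.3, 1.1, 5.4]
grip_width: 0.114
```

```bash
python3 st.py; python3 look.py l10; python3 tilt2.py l10 7
```

```text
t 15.25 tcp [559.9 174.5 120. ] x-yaw 98.56 ydir [ 0.002  0.    -1.   ] F [4.3 1.1 5.4] w 0.114 q [ 0.1   0.55  1.45  0.    1.14 -1.62]
side 858 tilt 10.16 roll -0.18 X [-71.3  74.5] Y [-131.1  -53.2] Z [ 7.8 34.8]
wrist 32162 tilt 10.18 roll -0.04 X [-71.4  73.1] Y [-127.8  -52.9] Z [ 8.1 34.8]
```

View pics/l10.png

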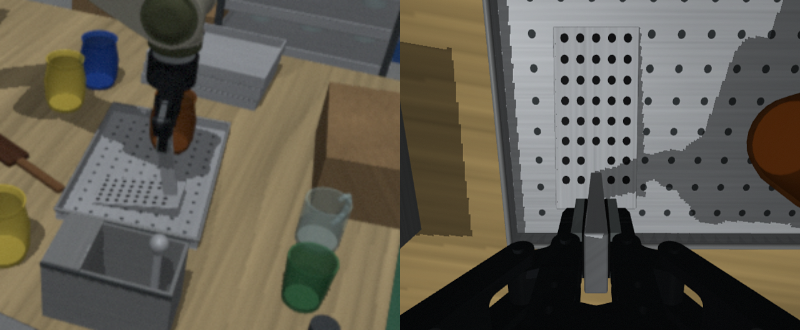

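Tilt is down to 10.2°, with about 8 N on the tray. Finishing the lay-down.

Call:
drive_tool:
  gripper: [1, 1, 1, 1, 1, 1, 1, 1, 1, 1]
  offset:
    - [0, 0.002, -0.002]
    - [0, 0.003, -0.003]
    - [0, 0.003, -0.003]
    - [0, 0.003, -0.003]
    - [0, 0.003, -0.003]
    - [0, 0.003, -0.003]
    - [0, 0.002, -0.002]
    - [0, 0.002, -0.002]
    - [0, 0, 0]
    - [0, 0, 0]
  turn: [0, 0, 0, 0, 0, 0, 0, 0, 0, 0]

```text
time_s: 16.18
eef_pos: [579.4, 177.6, 99.0]
ee_rot: [0.461, -0.461, -0.536, 0.536]
force: [3.4, 0.8, 2.7]
grip_width: 0.113
```

```bash
python3 st.py; python3 look.py l11; python3 tilt2.py l11 7
```

```text
t 16.18 tcp [579.4 177.6  99. ] x-yaw 98.57 ydir [ 0. -0. -1.] F [3.4 0.8 2.7] w 0.113 q [ 0.1   0.61  1.4  -0.    1.13 -1.62]
side 888 tilt 0.11 roll -0.21 X [-72.8  76. ] Y [-131.6  -53. ] Z [ 7.1 10.2]
wrist 36123 tilt 0.2 roll -0.03 X [-66.7  75.6] Y [-127.8  -52.9] Z [ 7.6 10.6]
```

The plate is flat (0.2°, top at z 9) and still held, with the tray carrying it. Opening straight and rising.

Call:
drive_tool:
  gripper: [1, 1, 0.85, 0.7, 0.6, 0.5, 0.5, 0.5]
  offset:
    - [0, 0.001, 0]
    - [0, 0, 0]
    - [0, 0, 0]
    - [0, 0, 0]
    - [0, 0, 0]
    - [0, 0, 0]
    - [0, 0, 0]
    - [0, 0, 0]
  turn: [0, 0, 0, 0, 0, 0, 0, 0]

```text
time_s: 16.95
eef_pos: [579.0, 177.6, 98.1]
ee_rot: [0.461, -0.461, -0.536, 0.536]
force: [0.7, -0.4, -0.2]
grip_width: 0.501
```

Call:
drive_tool:
  gripper: [0.5, 0.5, 0.5, 0.5, 0.5, 0.5, 0.5, 0.5, 0.5, 0.5, 0.5, 0.5]
  offset:
    - [0, -0.005, 0]
    - [0, -0.01, 0]
    - [0, -0.01, 0]
    - [0, -0.015, 0]
    - [0, -0.02, 0]
    - [0, -0.02, 0]
    - [0, -0.02, 0]
    - [0, -0.02, 0]
    - [0, -0.02, 0]
    - [0, -0.01, 0]
    - [0, 0, 0]
    - [0, 0, 0]
  turn: [0, 0, 0, 0, 0, 0, 0, 0, 0, 0, 0, 0]

```text
time_s: 17.95
eef_pos: [579.1, 177.6, 248.3]
ee_rot: [-0.461, 0.461, 0.536, -0.536]
force: [0.7, 0.0, -0.7]
grip_width: 0.501
```

```bash
python3 st.py; python3 look.py l12; python3 tilt2.py l12 7; python3 - <<'E'
from h import *
im,d=ctrl.capture('scene'); cv2.imwrite('pics/sc12.png',im[...,::-1])
for q in ['plate','jar']:
    for o in ctrl.pinpoint('scene',q)[:5]: print(q,round(o['score'],2),w('scene',o['centre']).round(1))
E
```

```text
t 17.95 tcp [579.1 177.6 248.3] x-yaw 98.57 ydir [ 0.  0. -1.] F [ 0.7  0.  -0.7] w 0.501 q [ 0.1   0.48  1.21  0.    1.45 -1.62]
side 855 tilt -0.23 roll 0.31 X [-73.2  75.2] Y [-130.8  -54.4] Z [ 7.1 10.6]
wrist 14033 tilt 0.02 roll -0.01 X [-72.4  75.8] Y [-127.8  -52.8] Z [ 8.2 11.1]
plate 0.79 [523.7 167.5   4.2]
jar 0.87 [513.2 357.4   6.4]
jar 0.87 [386.9 -49.3   3.3]
jar 0.65 [286.4 516.4   2.7]
jar 0.58 [264.8 397.2  -2.4]
```

View pics/sc12.png

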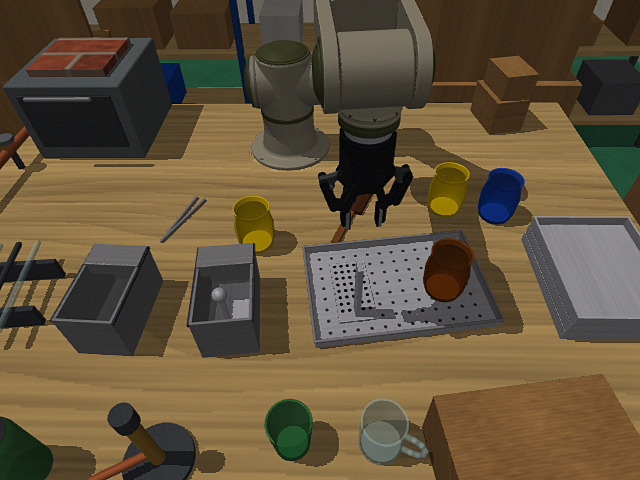

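View pics/l12.png

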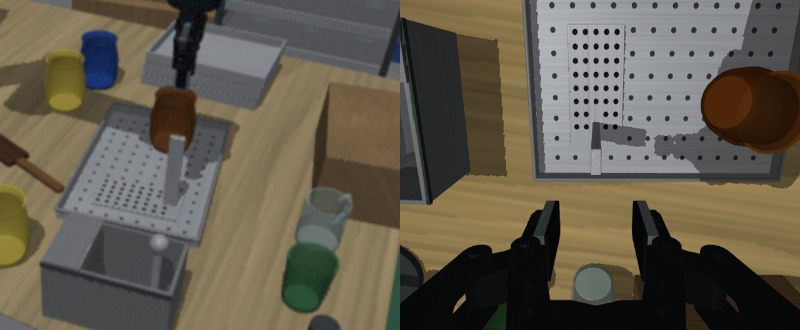

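The plate lies flat in the bare half (scene (352,290)), handle up. The jar is at the same pixels (447,270), and the gripper is well clear.

```bash
python3 -c "
from rig import ctrl; print(ctrl.finish_job())"
```

```text
the job is handed in; nothing more can be done
None
```

The drain plate is lying flat, handle up, in the bare half of the tray. I handed the job in at about 18 s of the 48 s allowed; no verdict is reported.

- **How it went:** I pinched the flat-bar handle at 20 N. The grip held the plate rigidly flat, and the tool cannot tilt, so I tipped it against the cover's turned-down edge to about 27°, with roughly 4 N on the edge. It then slid out along its length. I lowered it onto the tray and pivoted it flat while still held, with about 8 N on the tray, before releasing.
- **Plate, last check:** tilt is within about 0.3°, and its top is at about z 9 mm, which fits it resting on the tray floor. Its middle is at about x=+1.5, y=-91 mm in the tray frame.
- **Jar:** it stands upright at the same pixels as before. The network's position for it moved about 4–5 mm between readings, which is its own noise level.
- **Robot:** the gripper is open and about 100 mm above the handle, touching nothing.
- **Disagreements:** none of the checks failed. The cameras disagreed only slightly, with tilt readings of -0.23° from the side view and 0.02° from the wrist.

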